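Refill the sharpener tote and tilt it to its marked corner

ROBOT

A 7-joint arm with a two-finger parallel gripper is mounted at the origin on the work surface. World frame = base frame: x ahead of the robot, y to its left, z up, the work surface at z = 0. Lengths are in m, angles in rad, forces in N, time in s.
With the tool pointing down it reaches from about 0.4 to 0.9 m from the base axis. Payload 5.6 kg.
Tool frame: the origin (TCP) lies on the centre line of the jaws, within the pads' length; the fingertips stand 19 mm ahead of it and the grasp point (between the pads) is the TCP; z points along the fingers, x is the direction in which the jaws open and shut, and the axes are right-handed (so a half turn about z gives the same grasp; the last joint's range is limited). The gripper opens to 92 mm and grips with 3 to 60 N. Pads are 20 mm wide; open, the fingers measure 128 mm over their backs; the gripper's body (75 mm by 189 mm) begins 69 mm behind the grasp point.
Start: joints at [-1.305, 0.468, -0.012, 1.603, 0.006, 1.071, -0.056], TCP at [0.198, 0.619, 0.234] pointing down, gripper open.
Joint ranges: [-2.53, 2.53], [-0.31, 2.02], [-1.57, 1.55], [0.28, 2.44], [-1.29, 4.43], [0.15, 1.84], [-2.92, 2.92]. Speed limits (rad/s): [2.57, 2.57, 3.14, 3.14, 3.14, 3.14, 3.14].

INTERFACE

Orientations are given as a unit quaternion [x, y, z, w].
In Python, from rig import ctrl, viewer gives the robot as it stands. The module is installed in compiled form; this text tells all that it offers.
- The arm moves only by the tool carry_out, never from a script. Its arguments are lists of equal length, an entry for each row: "travel": the shift along the tool's x, y, z in cm, a list of three; "turn": the turn, a rotation vector about the tool's x, y, z in rad, a list of three; "jaw": the finger opening in cm, from 0 to 9.19. In form: {"travel": [[dx, dy, dz], ...], "turn": [[ax, ay, az], ...], "jaw": [jaw, ...]}. A call has 1 to 12 rows; each row is the pose to reach, as a shift and turn from the pose measured when the call began, along the tool's axes at that moment; what a row does not reach only later rows make up. A row lasts 1/12 s, in which the tool goes at most 41.7 mm and 7.16 degrees, less where a joint would pass 70% of its speed; a pose out of reach is approached as far as the arm can. A call with a gripper value outside its range is refused whole. The fingers move at their own pace and stop on an object; "grip_force" is the grip in N (left out, the last holds). Time passes only in rows, so rows that repeat a pose let the fingers close. It gives the time, the measured TCP pose, the force and the opening at its end, in the units of the state.
- ctrl.state(): the state, without advancing time (a new reading comes with each control period).
- viewer.capture(name): name is "scene" or "top" or "wrist"; returns a dict with "color" (384x512x3 uint8, blue, green, red), "z_map" (384x512 float32, m along the optical axis (not along the pixel's ray), 0 where there is no reading), "K" (3x3 intrinsics, pixels), "origin" and "rotation" of the camera in the world. Camera axes: x right, y down, z forward; pixel columns grow to the right and rows downward; lengths in m; the calibration is good to about 2 mm. A picture is of the moment at which its call begins.
- ctrl.sign_off(): hands the job in, once; it reports no verdict.
The state is a dict: "time_s": time; "joint_pos": joint angles; "joint_velocities": joint speeds; "tau": joint torques, N m; "tool_pos": TCP position; "tool_rot": TCP orientation; "contact_force": force on the tool from outside, world axes, zero at the start; "ft_torque": the same for the moment, N m; "finger_gap": opening from 0.0 (shut) to 1.0 (fully open).
Only numpy, scipy, OpenCV 4.12 (cv2) and the standard library are available. Lean on these libraries where they do the work, as an engineer would, in place of code of your own. Each camera call takes 0.05 s, during which the arm holds its last target.

TASK

Pick up the blue scoop by its grip and tip its three pencil sharpeners into the pink tote with the other two, then stand the empty scoop back on the counter, let go of it and leave it there. Then take the tote by its grip, lift it well clear of the counter and tilt it so that all five sharpeners slide down and bunch together in the corner marked yellow, none strung out far along a side, and finish still holding it like that, tilted and still, in the air. Do not knock or shift the pencil cup, the alarm clock or the notebooks.

Things in the scene. Friction and masses are not known exactly. Their poses are not given: they have to be found in the camera images.
- tote: Open pink plastic tote with dotted sides, 140 (x) x 180 (y) x 50 mm high, walls and floor 4 mm, 0.2 kg (varies), loose on the counter. Origin: centre of its underside. Its grip tab stands on the middle of the -x side, which roughly faces the robot (yaw up to about 35 degrees). The corner at +x, +y (far from the grip, on the left seen from the grip) is marked yellow inside and out. Sharpeners can lie anywhere inside, also near the grip.
- tote_grip (a point): Centre of the part of the tote's dark pink grip tab that stands above the rim; the tab is 16 mm thick (x), 50 mm wide (y), and rises from 32 to 84 mm above the tote's underside; it lies just outside the rim line, its centre plane 74 mm to -x of the tote's origin. This point is 68 mm above the underside. Axes as the tote. Pinch it across its 16 mm from above, with a firm grip.
- tote_corner (a point): Inner corner of the tote on its floor in the yellow-marked corner, 66 mm +x, 86 mm +y, 4 mm up from the tote's origin. Axes as the tote.
- scoop: Blue plastic scoop, 110 (x) x 80 (y) x 30 mm high, walls and floor 3 mm, 0.12 kg (varies), loose on the counter. Origin: centre of its underside. It is open at the front (+x), where the last 30 mm of the floor ramps up by 7 mm; the grip tab is at the rear (-x). As it stands, its front roughly faces away from the robot (yaw up to about 35 degrees). Scoop and tote stand side by side, either one on the left.
- scoop_grip (a point): Centre of the part of the scoop's grip tab that stands above the rim; the tab is 16 mm thick (x), 40 mm wide (y), and 62 mm high from the counter, its centre plane 62 mm to -x of the scoop's origin. This point is 46 mm above the underside. Axes as the scoop. Pinch it across its 16 mm from above.
- scoop_lip (a point): Middle of the scoop's open front edge, 55 mm to +x of its origin and 9 mm above its underside. Axes as the scoop.
- pencil_cup: Bystander: grey cup with pencils, 72 mm across, 160 mm high overall, on the far side of the counter beyond the work. Origin: centre of its underside. Not to be moved.
- clock: Bystander: small pink twin-bell alarm clock, 84 mm wide, 107 mm high, far right. Origin: centre of its underside. Not to be moved.
- notebooks: Bystander: stack of four notebooks, 148 (x) x 105 (y) x 36 mm high, far left. Origin: centre of its underside. Not to be moved.
- sharp0_mid (a point): Centre of the red pencil sharpener, a slick hard plastic block 24 x 18 x 13 mm, 12 g, lying in the scoop at the start; it starts to slide in the tote or scoop at about 8 to 11 degrees of tilt, and needs about twice that to slide on along a wall.
- sharp1_mid (a point): Centre of the green pencil sharpener, a slick hard plastic block 24 x 18 x 13 mm, 12 g, lying in the scoop at the start; it starts to slide in the tote or scoop at about 8 to 11 degrees of tilt, and needs about twice that to slide on along a wall.
- sharp2_mid (a point): Centre of the orange pencil sharpener, a slick hard plastic block 24 x 18 x 13 mm, 12 g, lying in the scoop at the start; it starts to slide in the tote or scoop at about 8 to 11 degrees of tilt, and needs about twice that to slide on along a wall.
- sharp3_mid (a point): Centre of the purple pencil sharpener, a slick hard plastic block 24 x 18 x 13 mm, 12 g, lying in the tote at the start; it starts to slide in the tote or scoop at about 8 to 11 degrees of tilt, and needs about twice that to slide on along a wall.
- sharp4_mid (a point): Centre of the teal pencil sharpener, a slick hard plastic block 24 x 18 x 13 mm, 12 g, lying in the tote at the start; it starts to slide in the tote or scoop at about 8 to 11 degrees of tilt, and needs about twice that to slide on along a wall.

How it is judged:
By the outcome, as a careful person would: the job done as asked, in the order asked, and still so for the second after the job is handed in, while the arm keeps its last pose, push and grip.
It also fails if it takes over 72 s, if anything falls off the work surface, if the arm or the gripper's body presses on something with over 40 N, if the wrist force passes 120 N, or if a joint passes its speed limit or range.

## Working session

There is one attempt and no reset: what is moved stays moved. The work goes in short steps, Python scripts to look and compute and a tool call to move; the robot and the scene stay as the last step left them, time stands still between calls to the robot, and variables do not carry over. Pictures are saved under pics/ and viewed, and the job is handed in when it is done.

Besides the shell and the picture viewer there is one more tool, called after "Request:" as name(argument=value, ...) on one line, values as JSON. carry_out: Moves the arm, as the interface text tells. Its arguments: {"type":"object","properties":{"travel":{"type":"array","items":{"type":"array","items":{"type":"number"}}},"turn":{"type":"array","items":{"type":"array","items":{"type":"number"}}},"jaw":{"type":"array","items":{"type":"number"}},"grip_force":{"type":"number"}},"required":["travel","turn","jaw"]}

```bash
mkdir -p pics; python3 - <<'E'
from rig import ctrl, viewer
import cv2, numpy as np
s=ctrl.state(); print({k:np.round(v,3) for k,v in s.items()})
for n in("scene","top"):
    c=viewer.capture(n); cv2.imwrite(f"pics/{n}0.png",c["color"]); print(n,c["K"],c["origin"],c["rotation"])
    np.savez(f"{n}0.npz",**c)
E
```

```text
{'time_s': np.float64(0.0), 'joint_pos': array([-1.305,  0.468, -0.012,  1.604,  0.006,  1.071, -0.056]), 'joint_velocities': array([ 0.   ,  0.   ,  0.   , -0.001, -0.001,  0.001, -0.   ]), 'tau': array([-1.0000e-03, -5.2057e+01, -1.3000e-02, -2.4375e+01, -5.7000e-02,
        1.7000e-02,  0.0000e+00]), 'tool_pos': array([0.197, 0.619, 0.233]), 'tool_rot': array([ 0.807,  0.59 , -0.001,  0.001]), 'contact_force': array([-0.802, -0.773, -0.207]), 'ft_torque': array([0.001, 0.035, 0.006]), 'finger_gap': np.float64(0.999)}
scene [[389.53422885   0.         255.4611129 ]
 [  0.         389.53422885 195.1598995 ]
 [  0.           0.           1.        ]] [1.2685571  0.4634366  0.90293389] [ 0.41183065  0.82961872 -0.33364958 -0.1755171 ]
top [[401.43405431   0.         247.51861935]
 [  0.         401.43405431 189.18739416]
 [  0.           0.           1.        ]] [0.47517557 0.0153839  1.04250766] [-0.69635997  0.71412362 -0.04923104  0.05183191]
```

View pics/top0.png

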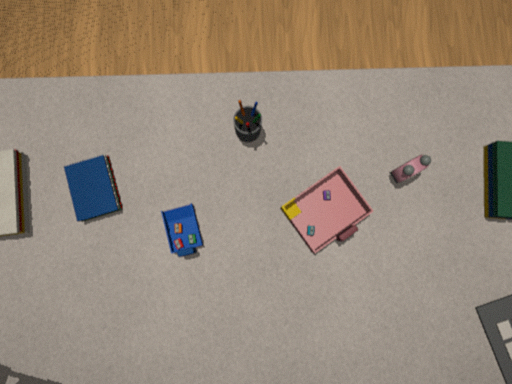

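View pics/scene0.png

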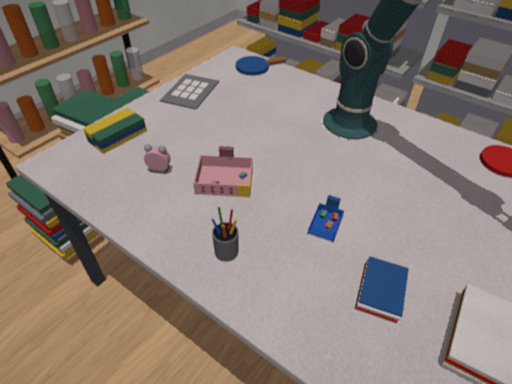

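```bash
cat > h.py <<'E'
import numpy as np, cv2
from scipy.spatial.transform import Rotation as R
def load(n): return dict(np.load(n))
def cloud(c):
    z=c["z_map"]; K=c["K"]; v,u=np.mgrid[:z.shape[0],:z.shape[1]]
    P=np.stack([(u-K[0,2])/K[0,0]*z,(v-K[1,2])/K[1,1]*z,z],-1)
    r=np.array(c["rotation"]); Rm=R.from_quat(r).as_matrix() if r.size==4 else r
    W=P@Rm.T+c["origin"]; W[z==0]=np.nan
    return W
def hsv(c): return cv2.cvtColor(c["color"],cv2.COLOR_BGR2HSV)
E
python3 - <<'E'
from h import *
c=load("top0.npz"); W=cloud(c); H=hsv(c)
print("table z",np.nanmedian(W[300:340,200:300,2]))
for p in [(183,232),(188,250),(327,210),(291,211),(347,234)]: print(p,W[p[1],p[0]],H[p[1],p[0]])
def box(m,name,off):
    P=W[m]; 
    r=cv2.minAreaRect((P[:,:2]*1000).astype(np.float32)); print(name,m.sum(),r,np.median(P[:,2]))
vv,uu=np.mgrid[:384,:512]
t=(uu>270)&(uu<380)&(vv>160)&(vv<260)
s=(uu>150)&(uu<215)&(vv>195)&(vv<265)
box(t&(W[...,2]>.042)&(W[...,2]<.056),"tote rim",0)
box(t&(W[...,2]>.072),"tote tab",0); print(W[t&(W[...,2]>.07)].mean(0))
box(s&(W[...,2]>.024)&(W[...,2]<.035),"scoop rim",0)
box(s&(W[...,2]>.05),"scoop tab",0); print(W[s&(W[...,2]>.05)].mean(0))
for nm,sl in(("t",(170,250,275,375)),("s",(200,260,160,208))):
    im=c["color"][sl[0]:sl[1],sl[2]:sl[3]]; cv2.imwrite(f"pics/{nm}.png",cv2.resize(im,None,fx=6,fy=6,interpolation=0))
E
```

```text
table z -5.81611194402365e-05
(183, 232) [0.51761459 0.18620778 0.00448982] [108 193 148]
(188, 250) [0.47166834 0.16436403 0.06442071] [108 188 111]
(327, 210) [ 5.65349519e-01 -1.87900950e-01  4.77844986e-04] [  1  82 192]
(291, 211) [ 0.56477502 -0.09386063  0.00435452] [ 25 223 191]
(347, 234) [ 0.49994245 -0.21617878  0.08300562] [179 103 119]
tote rim 495 ((560.4131469726562, -181.353271484375), (150.3922576904297, 181.89462280273438), 33.41459655761719) 0.04963820737936875
tote tab 154 ((502.49871826171875, -219.38449096679688), (16.359722137451172, 49.8336181640625), 33.5434684753418) 0.08344549308712801
[ 0.50251513 -0.21807315  0.08286949]
scoop rim 160 ((519.848388671875, 185.4249267578125), (124.5419692993164, 80.50962829589844), 14.065731048583984) 0.029609720148798147
scoop tab 112 ((467.0257263183594, 172.52845764160156), (15.821856498718262, 39.73655700683594), 13.94417667388916) 0.06185443180902023
[0.4671242  0.17186397 0.06174992]
```

```bash
python3 - <<'E'
import cv2
a=cv2.imread("pics/t.png");b=cv2.imread("pics/s.png");print(a.shape,b.shape)
E
```

```text
(480, 600, 3) (360, 288, 3)
```

View pics/t.png

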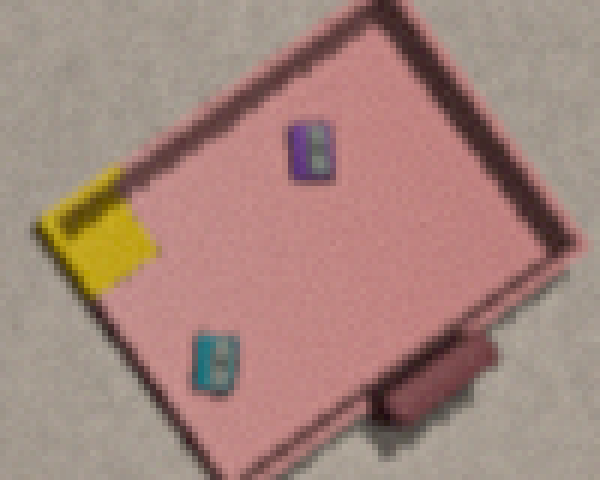

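View pics/s.png

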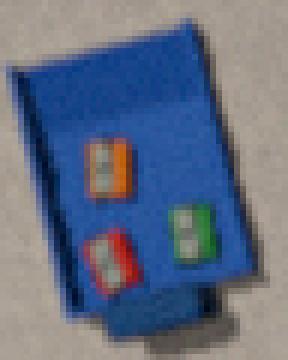

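```bash
cat >> h.py <<'E'
def down(a,tilt_y=0,tilt_x=0):
    "tool down with x at yaw a(deg); object frame tilts: pitch about obj +y (front down), roll about obj +x ; deg"
    a=np.radians(a)
    O=R.from_euler('z',a)
    base=R.from_matrix(np.array([[1,0,0],[0,-1,0],[0,0,-1.]]))
    return O*tilt(tilt_y,tilt_x)*base
def tilt(py,rx):
    return R.from_rotvec(np.radians([rx,py,0]))
def plan(pos,rot,n,jaw,s0=None):
    from rig import ctrl
    s=ctrl.state(); p=np.array(s["tool_pos"]); q=R.from_quat(s["tool_rot"])
    d=q.inv().apply(np.array(pos)-p)*100; w=(q.inv()*rot).as_rotvec()
    print("shift cm",d.round(2),"turn",w.round(3),"dist",np.linalg.norm(d).round(2),"ang",np.degrees(np.linalg.norm(w)).round(1))
    f=np.arange(1,n+1)/n; f=.5*f+.5*(3*f**2-2*f**3)
    print("travel",[[round(float(x),1) if k<n-1 else round(float(x),2) for x in d*g] for k,g in enumerate(f)])
    print("turn",[[round(float(x),2) if k<n-1 else round(float(x),3) for x in w*g] for k,g in enumerate(f)])
    print("jaw",[jaw]*n)
def st():
    from rig import ctrl
    s=ctrl.state(); q=R.from_quat(s["tool_rot"])
    print("t",round(s["time_s"],2),"p",np.round(s["tool_pos"],4),"x",q.as_matrix()[:,0].round(3),"z",q.as_matrix()[:,2].round(3),"j",np.round(s["joint_pos"],3),"F",np.round(s["contact_force"],1),"T",np.round(s["ft_torque"],2),"gap",round(float(s["finger_gap"])*9.19,2))
E
python3 - <<'E'
from h import *
plan([.467,.1725,.15],down(14),24,5)
E
```

```text
shift cm [-34.31  39.25   8.33] turn [1.000e-03 1.000e-03 1.018e+00] dist 52.79 ang 58.3
travel [[-0.8, 0.9, 0.2], [-1.8, 2.0, 0.4], [-2.9, 3.3, 0.7], [-4.1, 4.7, 1.0], [-5.5, 6.3, 1.3], [-7.0, 8.0, 1.7], [-8.5, 9.8, 2.1], [-10.2, 11.6, 2.5], [-11.9, 13.6, 2.9], [-13.6, 15.6, 3.3], [-15.4, 17.6, 3.7], [-17.2, 19.6, 4.2], [-18.9, 21.7, 4.6], [-20.7, 23.7, 5.0], [-22.4, 25.7, 5.5], [-24.1, 27.6, 5.9], [-25.8, 29.5, 6.3], [-27.3, 31.3, 6.6], [-28.8, 33.0, 7.0], [-30.2, 34.5, 7.3], [-31.4, 36.0, 7.6], [-32.5, 37.2, 7.9], [-33.5, 38.3, 8.1], [-34.31, 39.25, 8.33]]
turn [[0.0, 0.0, 0.02], [0.0, 0.0, 0.05], [0.0, 0.0, 0.09], [0.0, 0.0, 0.12], [0.0, 0.0, 0.16], [0.0, 0.0, 0.21], [0.0, 0.0, 0.25], [0.0, 0.0, 0.3], [0.0, 0.0, 0.35], [0.0, 0.0, 0.4], [0.0, 0.0, 0.46], [0.0, 0.0, 0.51], [0.0, 0.0, 0.56], [0.0, 0.0, 0.61], [0.0, 0.0, 0.67], [0.0, 0.0, 0.72], [0.0, 0.0, 0.76], [0.0, 0.0, 0.81], [0.0, 0.0, 0.85], [0.0, 0.0, 0.9], [0.0, 0.0, 0.93], [0.0, 0.0, 0.97], [0.0, 0.0, 0.99], [0.001, 0.001, 1.018]]
jaw [5, 5, 5, 5, 5, 5, 5, 5, 5, 5, 5, 5, 5, 5, 5, 5, 5, 5, 5, 5, 5, 5, 5, 5]
```

Request:
carry_out(travel=[[-1,1.1,0.2],[-3,3.3,0.5],[-5,5.7,1],[-7,8,1.5],[-9,10.3,2],[-11,12.5,2.5],[-13,15,3],[-15,17.2,3.5],[-17,19.5,4],[-19,21.7,4.5],[-21,24,5],[-23,26.3,5.5]], turn=[[0,0,0.03],[0,0,0.09],[0,0,0.15],[0,0,0.21],[0,0,0.27],[0,0,0.33],[0,0,0.39],[0,0,0.45],[0,0,0.51],[0,0,0.57],[0,0,0.63],[0,0,0.69]], jaw=[5,5,5,5,5,5,5,5,5,5,5,5])

```text
time_s: 1.1
tool_pos: [0.3784, 0.3181, 0.1778]
tool_rot: [0.96, 0.281, -0.001, 0.001]
contact_force: [1.0, 0.0, 0.0]
finger_gap: 0.54
```

```bash
python3 - <<'E'
from h import *
st();plan([.467,.1725,.11],down(14),10,4)
E
```

```text
t 1.1 p [0.3784 0.3181 0.1778] x [ 0.842  0.539 -0.001] z [-0.001 -0.002 -1.   ] j [-0.96   0.278  0.226  2.04  -0.082  0.833 -0.119] F [1. 0. 0.] T [-0.02  0.04 -0.  ] gap 4.97
shift cm [-0.38 17.04  6.8 ] turn [0.001 0.001 0.325] dist 18.35 ang 18.6
travel [[-0.0, 1.1, 0.4], [-0.1, 2.6, 1.0], [-0.1, 4.4, 1.8], [-0.1, 6.4, 2.6], [-0.2, 8.5, 3.4], [-0.2, 10.6, 4.2], [-0.3, 12.6, 5.0], [-0.3, 14.4, 5.8], [-0.4, 15.9, 6.4], [-0.38, 17.04, 6.8]]
turn [[0.0, 0.0, 0.02], [0.0, 0.0, 0.05], [0.0, 0.0, 0.08], [0.0, 0.0, 0.12], [0.0, 0.0, 0.16], [0.0, 0.0, 0.2], [0.0, 0.0, 0.24], [0.0, 0.0, 0.28], [0.0, 0.0, 0.3], [0.001, 0.001, 0.325]]
jaw [4, 4, 4, 4, 4, 4, 4, 4, 4, 4]
```

Request:
carry_out(travel=[[0,2,0.5],[-0.1,4,1.5],[-0.2,6.5,2.5],[-0.2,9,3.5],[-0.3,11.5,4.5],[-0.3,13.5,5.3],[-0.4,15.5,6],[-0.4,16.5,6.6],[-0.4,17,6.8],[-0.4,17,6.8]], turn=[[0,0,0.04],[0,0,0.08],[0,0,0.13],[0,0,0.18],[0,0,0.22],[0,0,0.26],[0,0,0.3],[0,0,0.32],[0,0,0.325],[0,0,0.325]], jaw=[4,4,4,4,4,4,4,4,4,4])

```text
time_s: 1.93
tool_pos: [0.4666, 0.172, 0.1094]
tool_rot: [0.993, 0.121, -0.001, 0.001]
contact_force: [-0.2, 0.2, -0.1]
finger_gap: 0.438
```

```bash
python3 - <<'E'
from h import *
from rig import viewer
st();plan([.467,.1725,.048],down(14),8,4)
c=viewer.capture("wrist");cv2.imwrite("pics/w1.png",c["color"])
E
```

```text
t 1.93 p [0.4666 0.172  0.1094] x [ 0.971  0.241 -0.002] z [-0.002 -0.002 -1.   ] j [-0.695  0.4    0.329  2.085 -0.197  0.688  0.007] F [-0.2  0.2 -0.1] T [-0.09  0.04 -0.02] gap 4.02
shift cm [ 0.07 -0.05  6.14] turn [ 0.002  0.002 -0.001] dist 6.14 ang 0.2
travel [[0.0, -0.0, 0.5], [0.0, -0.0, 1.2], [0.0, -0.0, 2.1], [0.0, -0.0, 3.1], [0.0, -0.0, 4.0], [0.1, -0.0, 4.9], [0.1, -0.0, 5.6], [0.07, -0.05, 6.14]]
turn [[0.0, 0.0, -0.0], [0.0, 0.0, -0.0], [0.0, 0.0, -0.0], [0.0, 0.0, -0.0], [0.0, 0.0, -0.0], [0.0, 0.0, -0.0], [0.0, 0.0, -0.0], [0.002, 0.002, -0.001]]
jaw [4, 4, 4, 4, 4, 4, 4, 4]
```

View pics/w1.png

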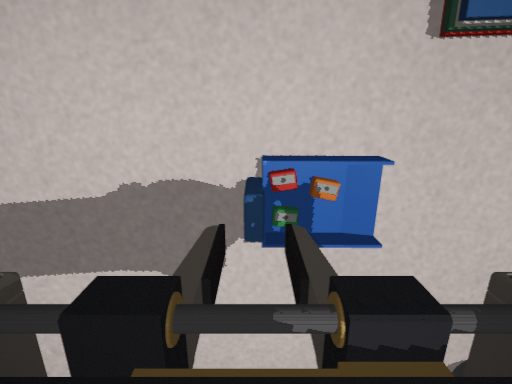

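Request:
carry_out(travel=[[0,0,1],[0,0,2.5],[0,0,4],[0.1,0,5],[0.1,0,5.8],[0.1,0,6.1],[0.1,0,6.1],[0.1,0,6.1],[0.1,0,6.1],[0.1,0,6.1],[0.1,0,6.1],[0.1,0,6.1]], turn=[[0,0,0],[0,0,0],[0,0,0],[0,0,0],[0,0,0],[0,0,0],[0,0,0],[0,0,0],[0,0,0],[0,0,0],[0,0,0],[0,0,0]], jaw=[4,4,4,4,4,4,4,1,1,1,1,1], grip_force=40)

```text
time_s: 2.98
tool_pos: [0.4672, 0.1732, 0.0493]
tool_rot: [0.993, 0.122, -0.001, 0.001]
contact_force: [-2.5, -0.0, 4.5]
finger_gap: 0.169
```

```bash
python3 - <<'E'
from h import *
st();plan([.467,.1725,.2],down(14),10,1)
E
```

```text
t 2.98 p [0.4672 0.1732 0.0493] x [ 0.97   0.242 -0.002] z [-0.001 -0.001 -1.   ] j [-0.653  0.511  0.282  2.104 -0.257  0.56   0.058] F [-2.5 -0.   4.5] T [-0.19  0.34 -0.01] gap 1.56
shift cm [ -0.06   0.08 -15.07] turn [0.001 0.002 0.   ] dist 15.07 ang 0.1
travel [[-0.0, 0.0, -1.0], [-0.0, 0.0, -2.3], [-0.0, 0.0, -3.9], [-0.0, 0.0, -5.7], [-0.0, 0.0, -7.5], [-0.0, 0.1, -9.4], [-0.0, 0.1, -11.2], [-0.0, 0.1, -12.8], [-0.1, 0.1, -14.1], [-0.06, 0.08, -15.07]]
turn [[0.0, 0.0, 0.0], [0.0, 0.0, 0.0], [0.0, 0.0, 0.0], [0.0, 0.0, 0.0], [0.0, 0.0, 0.0], [0.0, 0.0, 0.0], [0.0, 0.0, 0.0], [0.0, 0.0, 0.0], [0.0, 0.0, 0.0], [0.001, 0.002, 0.0]]
jaw [1, 1, 1, 1, 1, 1, 1, 1, 1, 1]
```

Request:
carry_out(travel=[[0,0,-0.4],[0,0,-1.2],[0,0,-2.5],[0,0,-4],[0,0,-6],[0,0,-8],[0,0,-10],[0,0,-12],[0,0,-13.5],[0,0,-14.5],[0,0,-15],[0,0,-15]], turn=[[0,0,0],[0,0,0],[0,0,0],[0,0,0],[0,0,0],[0,0,0],[0,0,0],[0,0,0],[0,0,0],[0,0,0],[0,0,0],[0,0,0]], jaw=[1,1,1,1,1,1,1,1,1,1,1,1])

```text
time_s: 3.98
tool_pos: [0.4678, 0.1737, 0.2003]
tool_rot: [0.993, 0.122, 0.0, 0.0]
contact_force: [0.1, -0.7, -1.2]
finger_gap: 0.17
```

```bash
python3 - <<'E'
from h import *
from rig import viewer
st();plan([.449,-.147,.20],down(-10),24,1)
c=viewer.capture("wrist");cv2.imwrite("pics/w2.png",c["color"])
E
```

```text
t 3.98 p [0.4678 0.1737 0.2003] x [0.97  0.242 0.   ] z [ 0. -0. -1.] j [-0.743  0.257  0.373  2.019 -0.119  0.886 -0.06 ] F [ 0.1 -0.7 -1.2] T [-0.07  0.14  0.01] gap 1.56
shift cm [-9.59 30.65  0.04] turn [ 0.    -0.     0.419] dist 32.12 ang 24.0
travel [[-0.2, 0.7, 0.0], [-0.5, 1.6, 0.0], [-0.8, 2.6, 0.0], [-1.2, 3.7, 0.0], [-1.5, 4.9, 0.0], [-1.9, 6.2, 0.0], [-2.4, 7.6, 0.0], [-2.8, 9.1, 0.0], [-3.3, 10.6, 0.0], [-3.8, 12.2, 0.0], [-4.3, 13.7, 0.0], [-4.8, 15.3, 0.0], [-5.3, 16.9, 0.0], [-5.8, 18.5, 0.0], [-6.3, 20.1, 0.0], [-6.7, 21.6, 0.0], [-7.2, 23.0, 0.0], [-7.6, 24.4, 0.0], [-8.1, 25.7, 0.0], [-8.4, 27.0, 0.0], [-8.8, 28.1, 0.0], [-9.1, 29.1, 0.0], [-9.4, 29.9, 0.0], [-9.59, 30.65, 0.04]]
turn [[0.0, -0.0, 0.01], [0.0, -0.0, 0.02], [0.0, -0.0, 0.04], [0.0, -0.0, 0.05], [0.0, -0.0, 0.07], [0.0, -0.0, 0.09], [0.0, -0.0, 0.1], [0.0, -0.0, 0.12], [0.0, -0.0, 0.14], [0.0, -0.0, 0.17], [0.0, -0.0, 0.19], [0.0, -0.0, 0.21], [0.0, -0.0, 0.23], [0.0, -0.0, 0.25], [0.0, -0.0, 0.27], [0.0, -0.0, 0.3], [0.0, -0.0, 0.32], [0.0, -0.0, 0.33], [0.0, -0.0, 0.35], [0.0, -0.0, 0.37], [0.0, -0.0, 0.38], [0.0, -0.0, 0.4], [0.0, -0.0, 0.41], [0.0, -0.0, 0.419]]
jaw [1, 1, 1, 1, 1, 1, 1, 1, 1, 1, 1, 1, 1, 1, 1, 1, 1, 1, 1, 1, 1, 1, 1, 1]
```

View pics/w2.png

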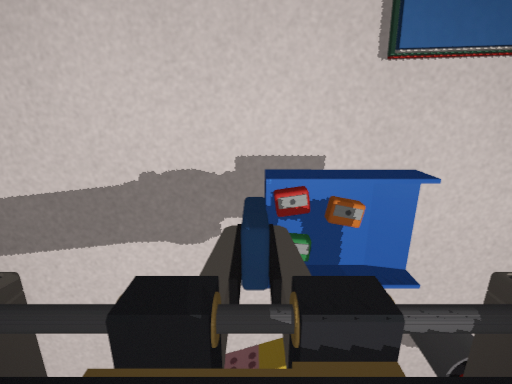

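Scoop held level (tab at (255,240)), with all three sharpeners inside. Carrying it across gently.

Request:
carry_out(travel=[[-0.2,0.6,0],[-0.5,1.6,0],[-0.9,2.8,0],[-1.3,4.2,0],[-1.8,5.7,0],[-2.2,7.2,0],[-2.7,8.7,0],[-3.2,10.2,0],[-3.7,11.7,0],[-4.1,13,0],[-4.5,14.3,0],[-4.8,15.3,0]], turn=[[0,0,0.01],[0,0,0.02],[0,0,0.04],[0,0,0.06],[0,0,0.08],[0,0,0.1],[0,0,0.12],[0,0,0.14],[0,0,0.16],[0,0,0.18],[0,0,0.2],[0,0,0.21]], jaw=[1,1,1,1,1,1,1,1,1,1,1,1])

```text
time_s: 5.03
tool_pos: [0.4577, 0.0117, 0.1996]
tool_rot: [1.0, 0.016, -0.0, 0.001]
contact_force: [0.5, -0.1, -1.8]
finger_gap: 0.167
```

```bash
python3 - <<'E'
from h import *
st();plan([.449,-.147,.20],down(-10),12,1)
E
```

```text
t 5.03 p [0.4577 0.0117 0.1996] x [ 0.999  0.032 -0.001] z [-0.001 -0.001 -1.   ] j [-0.548  0.19   0.505  2.116 -0.119  0.864  0.059] F [ 0.5 -0.1 -1.8] T [-0.03  0.17  0.07] gap 1.54
shift cm [-1.38 15.83 -0.02] turn [0.001 0.001 0.207] dist 15.89 ang 11.8
travel [[-0.1, 0.8, -0.0], [-0.2, 1.9, -0.0], [-0.3, 3.2, -0.0], [-0.4, 4.7, -0.0], [-0.5, 6.3, -0.0], [-0.7, 7.9, -0.0], [-0.8, 9.6, -0.0], [-1.0, 11.1, -0.0], [-1.1, 12.6, -0.0], [-1.2, 13.9, -0.0], [-1.3, 15.0, -0.0], [-1.38, 15.83, -0.02]]
turn [[0.0, 0.0, 0.01], [0.0, 0.0, 0.02], [0.0, 0.0, 0.04], [0.0, 0.0, 0.06], [0.0, 0.0, 0.08], [0.0, 0.0, 0.1], [0.0, 0.0, 0.12], [0.0, 0.0, 0.15], [0.0, 0.0, 0.16], [0.0, 0.0, 0.18], [0.0, 0.0, 0.2], [0.001, 0.001, 0.207]]
jaw [1, 1, 1, 1, 1, 1, 1, 1, 1, 1, 1, 1]
```

Request:
carry_out(travel=[[-0.1,0.8,0],[-0.2,2,0],[-0.3,3.4,0],[-0.4,5,0],[-0.6,6.6,0],[-0.7,8.2,0],[-0.9,9.8,0],[-1,11.4,0],[-1.1,13,0],[-1.2,14.3,0],[-1.3,15.3,0],[-1.4,15.8,0]], turn=[[0,0,0.01],[0,0,0.02],[0,0,0.04],[0,0,0.06],[0,0,0.08],[0,0,0.1],[0,0,0.12],[0,0,0.15],[0,0,0.17],[0,0,0.19],[0,0,0.2],[0,0,0.21]], jaw=[1,1,1,1,1,1,1,1,1,1,1,1])

```text
time_s: 6.03
tool_pos: [0.4486, -0.1485, 0.1998]
tool_rot: [0.996, -0.09, -0.0, 0.001]
contact_force: [-0.3, -0.5, -2.3]
finger_gap: 0.17
```

```bash
cat >> h.py <<'E'
LIP=np.array([.55,-.165,.075])
def pour(th,lip=LIP,yaw=-10):
    rot=R.from_euler('z',np.radians(yaw))*tilt(th,0)
    return lip-rot.apply([.117,0,-.040]), down(yaw,th)
E
python3 - <<'E'
from h import *
st()
for t in(15,25,35,45):
  p,r=pour(t);print(t,p);plan(p,r,2,1)
E
```

```text
t 6.03 p [ 0.4486 -0.1485  0.1998] x [ 0.984 -0.18  -0.001] z [-0.001 -0.002 -1.   ] j [-0.307  0.228  0.637  2.09  -0.174  0.875  0.25 ] F [-0.3 -0.5 -2.3] T [-0.08  0.12 -0.01] gap 1.57
15 [ 0.44889908 -0.14717318  0.14391886]
shift cm [ 0.01 -0.15  5.59] turn [ 0.001 -0.261 -0.006] dist 5.59 ang 15.0
travel [[0.0, -0.1, 2.8], [0.01, -0.15, 5.59]]
turn [[0.0, -0.13, -0.0], [0.001, -0.261, -0.006]]
jaw [1, 1]
25 [ 0.46222085 -0.14952217  0.16069865]
shift cm [ 1.36 -0.16  3.91] turn [ 0.    -0.436 -0.007] dist 4.15 ang 25.0
travel [[0.7, -0.1, 2.0], [1.36, -0.16, 3.91]]
turn [[0.0, -0.22, -0.0], [0.0, -0.436, -0.007]]
jaw [1, 1]
35 [ 0.47820975 -0.15234144  0.17487452]
shift cm [ 2.98 -0.16  2.49] turn [-0.    -0.61  -0.007] dist 3.89 ang 35.0
travel [[1.5, -0.1, 1.2], [2.98, -0.16, 2.49]]
turn [[-0.0, -0.31, -0.0], [-0.0, -0.61, -0.007]]
jaw [1, 1]
45 [ 0.49637995 -0.15554534  0.18601576]
shift cm [ 4.83 -0.17  1.38] turn [-0.001 -0.785 -0.007] dist 5.02 ang 45.0
travel [[2.4, -0.1, 0.7], [4.83, -0.17, 1.38]]
turn [[-0.0, -0.39, -0.0], [-0.001, -0.785, -0.007]]
jaw [1, 1]
```

Request:
carry_out(travel=[[0,0,0.8],[0,0,2],[0,0,3.2],[0,-0.1,4.4],[0,-0.1,5.2],[0,-0.1,5.5],[0.3,-0.1,5.2],[0.6,-0.1,4.8],[0.9,-0.1,4.4],[1.2,-0.2,4.1],[1.4,-0.2,3.9],[1.4,-0.2,3.9]], turn=[[0,-0.04,0],[0,-0.09,0],[0,-0.15,0],[0,-0.21,0],[0,-0.25,0],[0,-0.26,0],[0,-0.3,0],[0,-0.34,0],[0,-0.37,0],[0,-0.41,0],[0,-0.436,0],[0,-0.436,0]], jaw=[1,1,1,1,1,1,1,1,1,1,1,1])

```text
time_s: 7.03
tool_pos: [0.4638, -0.1491, 0.1607]
tool_rot: [0.972, -0.088, -0.215, -0.018]
contact_force: [-0.3, 0.4, -1.6]
finger_gap: 0.173
```

```bash
python3 - <<'E'
from h import *
from rig import viewer
st()
for t in(30,35,40,45):
  p,r=pour(t);print(t);plan(p,r,1,1)
for n in("top","scene"):
  c=viewer.capture(n);cv2.imwrite(f"pics/{n}3.png",cv2.resize(c["color"][120:300,150:420],None,fx=2.8,fy=2.8))
E
```

```text
t 7.03 p [ 0.4638 -0.1491  0.1607] x [ 0.892 -0.163 -0.422] z [-0.415  0.074 -0.907] j [-0.204  0.584  0.589  1.797 -0.237  1.294  0.311] F [-0.3  0.4 -1.6] T [-0.16 -0.44 -0.04] gap 1.59
30
shift cm [ 0.26  0.07 -0.94] turn [-0.001 -0.088 -0.006] dist 0.98 ang 5.1
travel [[0.26, 0.07, -0.94]]
turn [[-0.001, -0.088, -0.006]]
jaw [1]
35
shift cm [ 0.74  0.07 -1.91] turn [-0.001 -0.175 -0.006] dist 2.05 ang 10.0
travel [[0.74, 0.07, -1.91]]
turn [[-0.001, -0.175, -0.006]]
jaw [1]
40
shift cm [ 1.3   0.07 -2.83] turn [-0.001 -0.263 -0.006] dist 3.11 ang 15.0
travel [[1.3, 0.07, -2.83]]
turn [[-0.001, -0.263, -0.006]]
jaw [1]
45
shift cm [ 1.94  0.06 -3.7 ] turn [-0.001 -0.35  -0.005] dist 4.17 ang 20.0
travel [[1.94, 0.06, -3.7]]
turn [[-0.001, -0.35, -0.005]]
jaw [1]
```

View pics/top3.png

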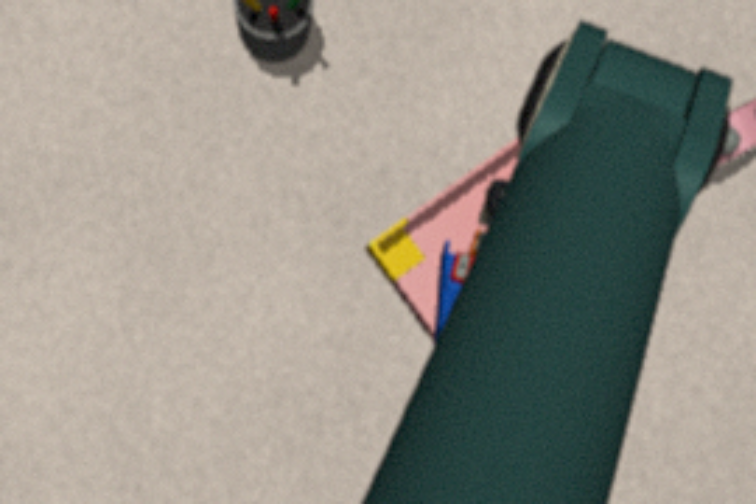

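View pics/scene3.png

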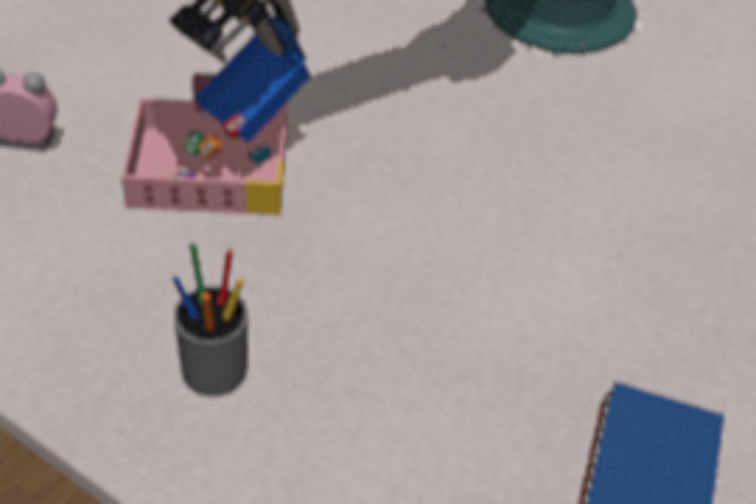

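Request:
carry_out(travel=[[0.1,0.1,-0.5],[0.3,0.1,-0.9],[0.5,0.1,-1.4],[0.7,0.1,-1.9],[1,0.1,-2.4],[1.3,0.1,-2.8],[1.3,0.1,-2.8],[1.3,0.1,-2.8]], turn=[[0,-0.04,0],[0,-0.08,0],[0,-0.13,0],[0,-0.17,0],[0,-0.22,0],[0,-0.26,0],[0,-0.26,0],[0,-0.26,0]], jaw=[1,1,1,1,1,1,1,1])

```text
time_s: 7.8
tool_pos: [0.4853, -0.1544, 0.1802]
tool_rot: [0.936, -0.085, -0.339, -0.03]
contact_force: [-1.2, 0.2, -1.0]
finger_gap: 0.166
```

```bash
python3 - <<'E'
from h import *
from rig import viewer
st()
for n in("scene","wrist"):
  c=viewer.capture(n);cv2.imwrite(f"pics/{n}4.png",cv2.resize(c["color"][120:300,150:420],None,fx=2.8,fy=2.8) if n=="scene" else c["color"])
# return: back to level at (.449,-.147,.2), then scoop origin pos
plan([.449,-.147,.22],down(-10),12,1)
E
```

```text
t 7.8 p [ 0.4853 -0.1544  0.1802] x [ 0.756 -0.14  -0.64 ] z [-0.63   0.114 -0.768] j [-0.148  0.751  0.572  1.565 -0.219  1.619  0.317] F [-1.2  0.2 -1. ] T [-0.2  -0.63  0.01] gap 1.52
shift cm [-5.33 -0.07 -0.66] turn [-0.001  0.695 -0.007] dist 5.37 ang 39.8
travel [[-0.3, -0.0, -0.0], [-0.6, -0.0, -0.1], [-1.1, -0.0, -0.1], [-1.6, -0.0, -0.2], [-2.1, -0.0, -0.3], [-2.7, -0.0, -0.3], [-3.2, -0.0, -0.4], [-3.7, -0.0, -0.5], [-4.2, -0.1, -0.5], [-4.7, -0.1, -0.6], [-5.1, -0.1, -0.6], [-5.33, -0.07, -0.66]]
turn [[-0.0, 0.04, -0.0], [-0.0, 0.08, -0.0], [-0.0, 0.14, -0.0], [-0.0, 0.21, -0.0], [-0.0, 0.28, -0.0], [-0.0, 0.35, -0.0], [-0.0, 0.42, -0.0], [-0.0, 0.49, -0.01], [-0.0, 0.55, -0.01], [-0.0, 0.61, -0.01], [-0.0, 0.66, -0.01], [-0.001, 0.695, -0.007]]
jaw [1, 1, 1, 1, 1, 1, 1, 1, 1, 1, 1, 1]
```

View pics/scene4.png

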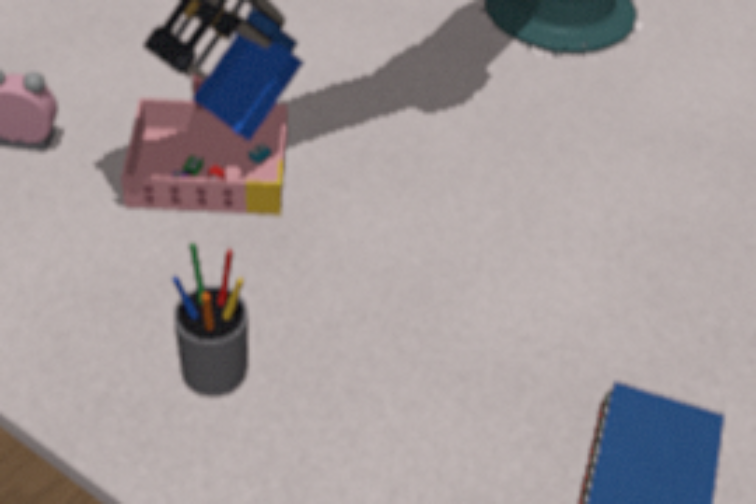

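View pics/wrist4.png

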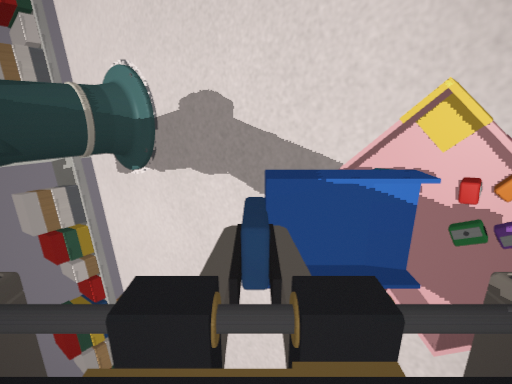

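Request:
carry_out(travel=[[-0.4,0,-0.6],[-0.9,0,-1.2],[-1.6,0,-1.5],[-2.3,0,-1.7],[-3.1,0,-1.7],[-3.8,0,-1.6],[-4.5,0,-1.4],[-5,0,-1],[-5.3,-0.1,-0.7],[-5.3,-0.1,-0.7]], turn=[[0,0.05,0],[0,0.13,0],[0,0.22,0],[0,0.32,0],[0,0.42,0],[0,0.52,0],[0,0.6,0],[0,0.66,0],[0,0.695,0],[0,0.695,0]], jaw=[1,1,1,1,1,1,1,1,1,1])

```text
time_s: 8.73
tool_pos: [0.4464, -0.146, 0.2206]
tool_rot: [0.996, -0.091, 0.001, -0.001]
contact_force: [-0.6, 0.0, -1.1]
finger_gap: 0.171
```

```bash
python3 - <<'E'
from h import *
st()
plan([.467,.173,.15],down(14),16,1)
E
```

```text
t 8.73 p [ 0.4464 -0.146   0.2206] x [ 0.983 -0.181  0.001] z [ 0.002  0.002 -1.   ] j [-0.329  0.188  0.651  2.077 -0.145  0.918  0.219] F [-0.6  0.  -1.1] T [-0.06  0.13 -0.02] gap 1.57
shift cm [ -3.77 -31.73   7.11] turn [-0.002 -0.002 -0.427] dist 32.73 ang 24.4
travel [[-0.1, -1.2, 0.3], [-0.3, -2.7, 0.6], [-0.5, -4.4, 1.0], [-0.8, -6.4, 1.4], [-1.0, -8.6, 1.9], [-1.3, -11.0, 2.5], [-1.6, -13.4, 3.0], [-1.9, -15.9, 3.6], [-2.2, -18.3, 4.1], [-2.5, -20.8, 4.7], [-2.7, -23.1, 5.2], [-3.0, -25.3, 5.7], [-3.2, -27.3, 6.1], [-3.5, -29.1, 6.5], [-3.6, -30.6, 6.9], [-3.77, -31.73, 7.11]]
turn [[-0.0, -0.0, -0.02], [-0.0, -0.0, -0.04], [-0.0, -0.0, -0.06], [-0.0, -0.0, -0.09], [-0.0, -0.0, -0.12], [-0.0, -0.0, -0.15], [-0.0, -0.0, -0.18], [-0.0, -0.0, -0.21], [-0.0, -0.0, -0.25], [-0.0, -0.0, -0.28], [-0.0, -0.0, -0.31], [-0.0, -0.0, -0.34], [-0.0, -0.0, -0.37], [-0.0, -0.0, -0.39], [-0.0, -0.0, -0.41], [-0.002, -0.002, -0.427]]
jaw [1, 1, 1, 1, 1, 1, 1, 1, 1, 1, 1, 1, 1, 1, 1, 1]
```

Request:
carry_out(travel=[[-0.1,-1.2,0],[-0.4,-3.6,0.2],[-0.8,-6.5,0.6],[-1.1,-9.5,1.2],[-1.5,-12.8,2],[-1.9,-16,3],[-2.3,-19.5,4],[-2.7,-23,5],[-3.1,-26,6],[-3.4,-29,6.6],[-3.7,-31,7],[-3.8,-31.7,7.1]], turn=[[0,0,-0.02],[0,0,-0.05],[0,0,-0.09],[0,0,-0.13],[0,0,-0.17],[0,0,-0.21],[0,0,-0.26],[0,0,-0.31],[0,0,-0.35],[0,0,-0.39],[0,0,-0.42],[0,0,-0.427]], jaw=[1,1,1,1,1,1,1,1,1,1,1,1])

```text
time_s: 9.73
tool_pos: [0.466, 0.1768, 0.1491]
tool_rot: [0.992, 0.125, 0.0, -0.001]
contact_force: [-0.6, 0.2, -1.5]
finger_gap: 0.168
```

```bash
python3 - <<'E'
from h import *
st()
plan([.467,.173,.050],down(14),10,1)
E
```

```text
t 9.73 p [0.466  0.1768 0.1491] x [0.969 0.249 0.   ] z [ 0.     0.002 -1.   ] j [-0.73   0.334  0.359  2.061 -0.168  0.772 -0.017] F [-0.6  0.2 -1.5] T [-0.06  0.08 -0.01] gap 1.55
shift cm [-0.01  0.41  9.91] turn [-0.002 -0.     0.007] dist 9.92 ang 0.4
travel [[-0.0, 0.0, 0.6], [-0.0, 0.1, 1.5], [-0.0, 0.1, 2.6], [-0.0, 0.2, 3.7], [-0.0, 0.2, 5.0], [-0.0, 0.3, 6.2], [-0.0, 0.3, 7.4], [-0.0, 0.3, 8.4], [-0.0, 0.4, 9.3], [-0.01, 0.41, 9.91]]
turn [[-0.0, -0.0, 0.0], [-0.0, -0.0, 0.0], [-0.0, -0.0, 0.0], [-0.0, -0.0, 0.0], [-0.0, -0.0, 0.0], [-0.0, -0.0, 0.0], [-0.0, -0.0, 0.01], [-0.0, -0.0, 0.01], [-0.0, -0.0, 0.01], [-0.002, -0.0, 0.007]]
jaw [1, 1, 1, 1, 1, 1, 1, 1, 1, 1]
```

Request:
carry_out(travel=[[0,0.1,1],[0,0.1,2.5],[0,0.2,4.2],[0,0.2,6],[0,0.3,7.5],[0,0.3,8.6],[0,0.4,9.3],[0,0.4,9.6],[0,0.4,9.8],[0,0.4,9.8]], turn=[[0,0,0],[0,0,0],[0,0,0],[0,0,0],[0,0,0],[0,0,0],[0,0,0],[0,0,0],[0,0,0],[0,0,0]], jaw=[1,1,1,1,1,1,1,1,1,1])

```text
time_s: 10.57
tool_pos: [0.4674, 0.1728, 0.0513]
tool_rot: [0.992, 0.125, 0.0, -0.001]
contact_force: [0.2, 0.3, -1.2]
finger_gap: 0.171
```

```bash
python3 - <<'E'
from h import *
from rig import viewer
st()
c=viewer.capture("scene");cv2.imwrite("pics/s5.png",cv2.resize(c["color"][120:300,150:420],None,fx=2.8,fy=2.8))
E
```

```text
t 10.57 p [0.4674 0.1728 0.0513] x [0.969 0.248 0.001] z [ 0.     0.002 -1.   ] j [-0.659  0.507  0.291  2.106 -0.268  0.562  0.076] F [ 0.2  0.3 -1.2] T [-0.11  0.05 -0.01] gap 1.57
```

View pics/s5.png

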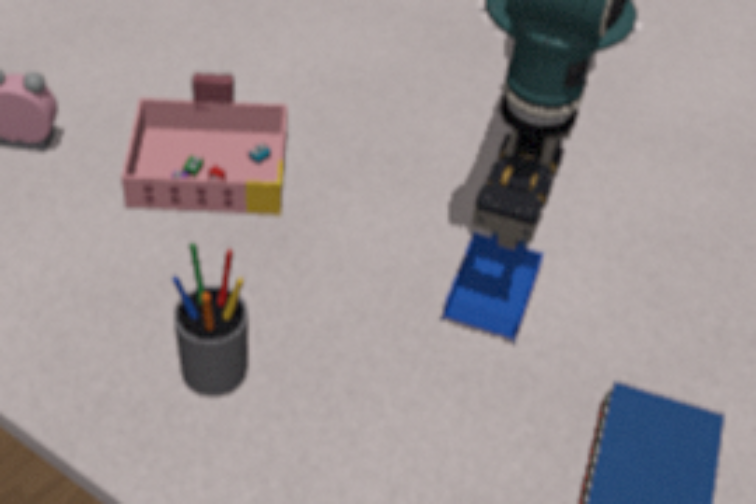

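Scoop empty, about 2 mm above the counter. Lowering the rest and releasing.

Request:
carry_out(travel=[[0,0,0.1],[0,0,0.2],[0,0,0.25],[0,0,0.25],[0,0,0.2],[0,0,0.2],[0,0,0.2],[0,0,0.2],[0,0,-1],[0,0,-3],[0,0,-6],[0,0,-9]], turn=[[0,0,0],[0,0,0],[0,0,0],[0,0,0],[0,0,0],[0,0,0],[0,0,0],[0,0,0],[0,0,0],[0,0,0],[0,0,0],[0,0,0]], jaw=[1,1,1,1,3.5,3.5,3.5,3.5,3.5,3.5,3.5,3.5])

```text
time_s: 11.62
tool_pos: [0.4667, 0.1724, 0.142]
tool_rot: [0.992, 0.125, -0.0, -0.0]
contact_force: [1.5, 0.7, 0.1]
finger_gap: 0.38
```

```bash
python3 - <<'E'
from h import *
from rig import viewer
st()
plan([.48,.0,.22],down(24),10,4)
plan([.5025,-.2194,.19],down(33.5),20,4)
E
```

```text
t 11.62 p [0.4667 0.1724 0.142 ] x [ 0.969  0.248 -0.001] z [-0.001  0.001 -1.   ] j [-7.250e-01  3.460e-01  3.630e-01  2.068e+00 -1.770e-01  7.580e-01
 -1.000e-03] F [1.5 0.7 0.1] T [-0.04  0.   -0.01] gap 3.49
shift cm [-3.   17.03 -7.81] turn [-0.001  0.001 -0.168] dist 18.97 ang 9.6
travel [[-0.2, 1.1, -0.5], [-0.5, 2.6, -1.2], [-0.8, 4.4, -2.0], [-1.1, 6.4, -2.9], [-1.5, 8.5, -3.9], [-1.9, 10.6, -4.9], [-2.2, 12.6, -5.8], [-2.5, 14.4, -6.6], [-2.8, 15.9, -7.3], [-3.0, 17.03, -7.81]]
turn [[-0.0, 0.0, -0.01], [-0.0, 0.0, -0.03], [-0.0, 0.0, -0.04], [-0.0, 0.0, -0.06], [-0.0, 0.0, -0.08], [-0.0, 0.0, -0.1], [-0.0, 0.0, -0.12], [-0.0, 0.0, -0.14], [-0.0, 0.0, -0.16], [-0.001, 0.001, -0.168]]
jaw [4, 4, 4, 4, 4, 4, 4, 4, 4, 4]
shift cm [-6.27 38.84 -4.83] turn [-0.001  0.001 -0.334] dist 39.64 ang 19.1
travel [[-0.2, 1.1, -0.1], [-0.4, 2.5, -0.3], [-0.7, 4.1, -0.5], [-1.0, 5.9, -0.7], [-1.3, 7.9, -1.0], [-1.6, 10.0, -1.2], [-2.0, 12.3, -1.5], [-2.4, 14.6, -1.8], [-2.7, 17.0, -2.1], [-3.1, 19.4, -2.4], [-3.5, 21.8, -2.7], [-3.9, 24.2, -3.0], [-4.3, 26.6, -3.3], [-4.7, 28.8, -3.6], [-5.0, 31.0, -3.8], [-5.3, 32.9, -4.1], [-5.6, 34.7, -4.3], [-5.9, 36.4, -4.5], [-6.1, 37.7, -4.7], [-6.27, 38.84, -4.83]]
turn [[-0.0, 0.0, -0.01], [-0.0, 0.0, -0.02], [-0.0, 0.0, -0.04], [-0.0, 0.0, -0.05], [-0.0, 0.0, -0.07], [-0.0, 0.0, -0.09], [-0.0, 0.0, -0.11], [-0.0, 0.0, -0.13], [-0.0, 0.0, -0.15], [-0.0, 0.0, -0.17], [-0.0, 0.0, -0.19], [-0.0, 0.0, -0.21], [-0.0, 0.0, -0.23], [-0.0, 0.0, -0.25], [-0.0, 0.0, -0.27], [-0.0, 0.0, -0.28], [-0.0, 0.0, -0.3], [-0.0, 0.0, -0.31], [-0.0, 0.0, -0.32], [-0.001, 0.001, -0.334]]
jaw [4, 4, 4, 4, 4, 4, 4, 4, 4, 4, 4, 4, 4, 4, 4, 4, 4, 4, 4, 4]
```

Request:
carry_out(travel=[[-0.2,1.5,-1],[-0.7,4.5,-2.2],[-1.3,8,-3.5],[-1.9,11.6,-4.5],[-2.5,15.2,-5],[-3.1,18.8,-5.3],[-3.6,22.4,-5.4],[-4.2,26,-5.4],[-4.8,29.6,-5.3],[-5.4,33.2,-5.2],[-5.9,36.5,-5],[-6.3,38.8,-4.8]], turn=[[0,0,-0.01],[0,0,-0.03],[0,0,-0.06],[0,0,-0.09],[0,0,-0.12],[0,0,-0.15],[0,0,-0.18],[0,0,-0.22],[0,0,-0.25],[0,0,-0.28],[0,0,-0.31],[0,0,-0.334]], jaw=[4,4,4,4,4,4,4,4,4,4,4,4])

```text
time_s: 12.62
tool_pos: [0.5018, -0.2227, 0.1898]
tool_rot: [0.958, 0.288, -0.0, 0.0]
contact_force: [0.3, -0.2, 0.1]
finger_gap: 0.433
```

```bash
python3 - <<'E'
from h import *
from rig import viewer
st()
c=viewer.capture("wrist"); cv2.imwrite("pics/w6.png",c["color"]); np.savez("w6.npz",**c)
W=cloud(c); P=W[(W[...,2]>.074)&(W[...,2]<.09)]
print(len(P),cv2.minAreaRect((P[:,:2]*1000).astype(np.float32)))
c=viewer.capture("top"); cv2.imwrite("pics/t6.png",c["color"]); W=cloud(c)
for reg in((340,200),):
  m=(W[...,2]>.05)&(W[...,2]<.07); m[:, :150]=0;m[:,215:]=0;P=W[m];print(len(P),P.mean(0) if len(P) else 0)
plan([.5025,-.2194,.07],down(33.5),12,4)
E
```

```text
t 12.62 p [ 0.5018 -0.2227  0.1898] x [ 0.834  0.551 -0.001] z [-0.    -0.001 -1.   ] j [-0.04   0.369  0.491  1.919 -0.217  0.906  1.142] F [ 0.3 -0.2  0.1] T [-0.02  0.01  0.06] gap 3.98
1247 ((570.609375, -284.9896240234375), (39.11153030395508, 242.12181091308594), 41.49246597290039)
111 [0.46914474 0.17267588 0.06163772]
shift cm [ 0.38 -0.32 11.96] turn [ 0.001  0.002 -0.006] dist 11.97 ang 0.4
travel [[0.0, -0.0, 0.6], [0.0, -0.0, 1.4], [0.1, -0.1, 2.4], [0.1, -0.1, 3.5], [0.2, -0.1, 4.7], [0.2, -0.2, 6.0], [0.2, -0.2, 7.2], [0.3, -0.2, 8.4], [0.3, -0.3, 9.5], [0.3, -0.3, 10.5], [0.4, -0.3, 11.3], [0.38, -0.32, 11.96]]
turn [[0.0, 0.0, -0.0], [0.0, 0.0, -0.0], [0.0, 0.0, -0.0], [0.0, 0.0, -0.0], [0.0, 0.0, -0.0], [0.0, 0.0, -0.0], [0.0, 0.0, -0.0], [0.0, 0.0, -0.0], [0.0, 0.0, -0.0], [0.0, 0.0, -0.01], [0.0, 0.0, -0.01], [0.001, 0.002, -0.006]]
jaw [4, 4, 4, 4, 4, 4, 4, 4, 4, 4, 4, 4]
```

View pics/w6.png

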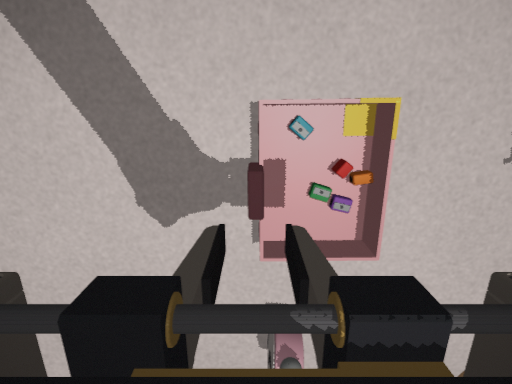

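View pics/t6.png

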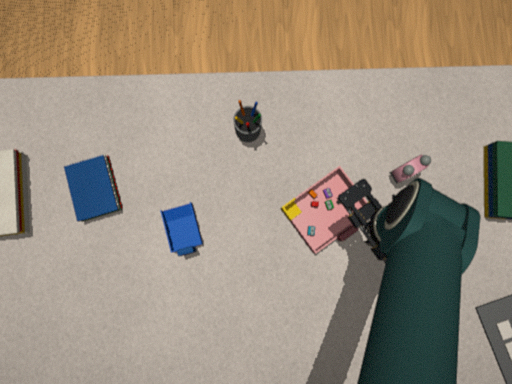

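Request:
carry_out(travel=[[0.1,-0.1,1],[0.2,-0.1,2.7],[0.2,-0.2,4.8],[0.3,-0.3,7],[0.4,-0.3,9],[0.4,-0.3,10.7],[0.4,-0.3,11.7],[0.4,-0.3,12.1],[0.4,-0.3,12.2],[0.4,-0.3,12.2],[0.4,-0.3,12.2],[0.4,-0.3,12.2]], turn=[[0,0,-0.006],[0,0,-0.006],[0,0,-0.006],[0,0,-0.006],[0,0,-0.006],[0,0,-0.006],[0,0,-0.006],[0,0,-0.006],[0,0,-0.006],[0,0,-0.006],[0,0,-0.006],[0,0,-0.006]], jaw=[4,4,4,4,4,4,4,4,4,1,1,1], grip_force=60)

```text
time_s: 13.72
tool_pos: [0.5034, -0.2197, 0.0685]
tool_rot: [0.958, 0.288, -0.0, 0.001]
contact_force: [-0.1, 0.6, -0.3]
finger_gap: 0.242
```

Request:
carry_out(travel=[[0,0,0],[0,0,0],[0,0,-0.3],[0,0,-1],[0,0,-2],[0,0,-3.5],[0,0,-5],[0,0,-6.5],[0,0,-8],[0,0,-9],[0,0,-10],[0,0,-10]], turn=[[0,0,0],[0,0,0],[0,0,0],[0,0,0],[0,0,0],[0,0,0],[0,0,0],[0,0,0],[0,0,0],[0,0,0],[0,0,0],[0,0,0]], jaw=[1,1,1,1,1,1,1,1,1,1,1,1])

```text
time_s: 14.72
tool_pos: [0.5044, -0.2199, 0.1708]
tool_rot: [0.958, 0.288, 0.002, 0.002]
contact_force: [-0.0, 0.2, -1.8]
finger_gap: 0.171
```

```bash
python3 - <<'E'
from h import *
from rig import viewer
st()
c=viewer.capture("wrist"); cv2.imwrite("pics/w7.png",c["color"])
c=viewer.capture("scene");cv2.imwrite("pics/s7.png",cv2.resize(c["color"][50:300,100:420],None,fx=2.4,fy=2.4))
plan([.46,-.19,.27],down(33.5),12,4)
E
```

```text
t 14.72 p [ 0.5044 -0.2199  0.1708] x [0.834 0.552 0.002] z [ 0.004 -0.003 -1.   ] j [-0.039  0.395  0.483  1.935 -0.236  0.862  1.152] F [-0.   0.2 -1.8] T [-0.21  0.08 -0.  ] gap 1.58
shift cm [ -2.    -4.81 -10.15] turn [0.002 0.    0.   ] dist 11.4 ang 0.1
travel [[-0.1, -0.2, -0.5], [-0.2, -0.6, -1.2], [-0.4, -1.0, -2.1], [-0.6, -1.4, -3.0], [-0.8, -1.9, -4.0], [-1.0, -2.4, -5.1], [-1.2, -2.9, -6.1], [-1.4, -3.4, -7.1], [-1.6, -3.8, -8.1], [-1.8, -4.2, -8.9], [-1.9, -4.6, -9.6], [-2.0, -4.81, -10.15]]
turn [[0.0, 0.0, 0.0], [0.0, 0.0, 0.0], [0.0, 0.0, 0.0], [0.0, 0.0, 0.0], [0.0, 0.0, 0.0], [0.0, 0.0, 0.0], [0.0, 0.0, 0.0], [0.0, 0.0, 0.0], [0.0, 0.0, 0.0], [0.0, 0.0, 0.0], [0.0, 0.0, 0.0], [0.002, 0.0, 0.0]]
jaw [4, 4, 4, 4, 4, 4, 4, 4, 4, 4, 4, 4]
```

View pics/w7.png

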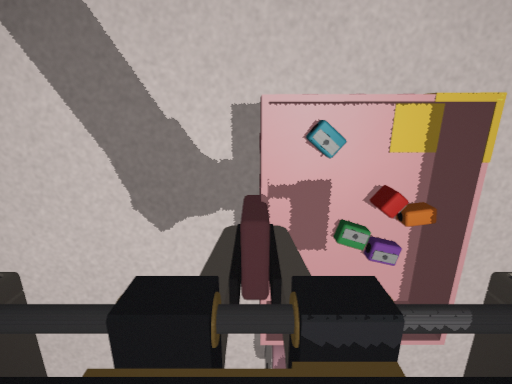

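View pics/s7.png

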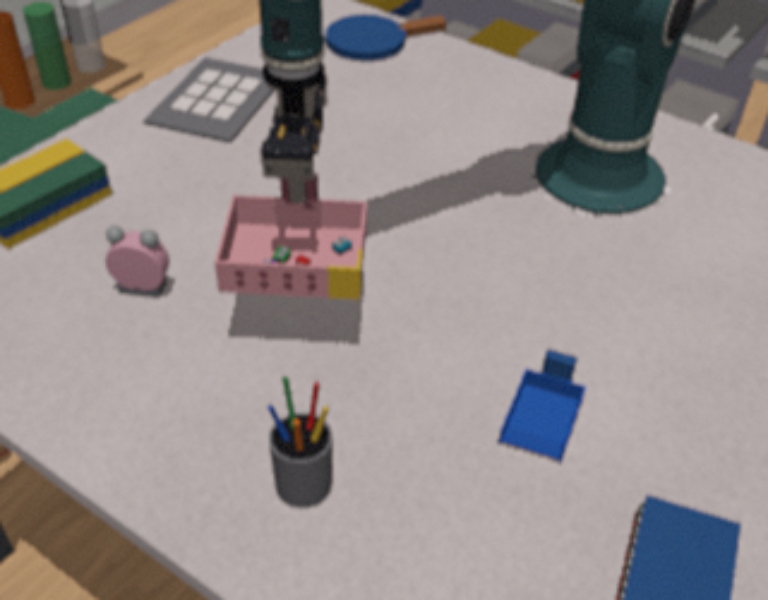

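Request:
carry_out(travel=[[-0.1,-0.2,-0.6],[-0.3,-0.6,-1.7],[-0.5,-1,-3],[-0.7,-1.5,-4.5],[-0.9,-2,-6],[-1.1,-2.5,-7.6],[-1.3,-3,-9.2],[-1.5,-3.5,-10.8],[-1.7,-4,-12.3],[-1.9,-4.5,-13.6],[-2,-4.8,-14.6],[-2,-4.8,-15]], turn=[[0,0,0],[0,0,0],[0,0,0],[0,0,0],[0,0,0],[0,0,0],[0,0,0],[0,0,0],[0,0,0],[0,0,0],[0,0,0],[0,0,0]], jaw=[1,1,1,1,1,1,1,1,1,1,1,1])

```text
time_s: 15.82
tool_pos: [0.4598, -0.1898, 0.3202]
tool_rot: [0.958, 0.288, 0.001, 0.001]
contact_force: [0.9, -0.8, -2.2]
finger_gap: 0.169
```

```bash
python3 - <<'E'
from h import *
st()
for a in(20,26,30):
  p=[.46,-.19,.32];plan(p,down(33.5,a,-a),1,1)
E
```

```text
t 15.82 p [ 0.4598 -0.1898  0.3202] x [0.834 0.552 0.001] z [ 0.003 -0.002 -1.   ] j [-0.153  0.112  0.523  1.894 -0.061  1.148  0.978] F [ 0.9 -0.8 -2.2] T [-0.25  0.09 -0.03] gap 1.55
shift cm [0.01 0.02 0.02] turn [-0.346 -0.35  -0.001] dist 0.03 ang 28.2
travel [[0.01, 0.02, 0.02]]
turn [[-0.346, -0.35, -0.001]]
jaw [1]
shift cm [0.01 0.02 0.02] turn [-0.451 -0.455 -0.001] dist 0.03 ang 36.7
travel [[0.01, 0.02, 0.02]]
turn [[-0.451, -0.455, -0.001]]
jaw [1]
shift cm [0.01 0.02 0.02] turn [-0.52  -0.525 -0.001] dist 0.03 ang 42.4
travel [[0.01, 0.02, 0.02]]
turn [[-0.52, -0.525, -0.001]]
jaw [1]
```

Request:
carry_out(travel=[[0,0,0],[0,0,0],[0,0,0],[0,0,0],[0,0,0],[0,0,0],[0,0,0],[0,0,0],[0,0,0],[0,0,0],[0,0,0],[0,0,0]], turn=[[-0.03,-0.03,0],[-0.07,-0.07,0],[-0.12,-0.12,0],[-0.17,-0.17,0],[-0.22,-0.22,0],[-0.27,-0.27,0],[-0.32,-0.32,0],[-0.37,-0.37,0],[-0.42,-0.42,0],[-0.45,-0.45,0],[-0.45,-0.45,0],[-0.45,-0.45,0]], jaw=[1,1,1,1,1,1,1,1,1,1,1,1])

```text
time_s: 16.82
tool_pos: [0.4598, -0.1893, 0.3196]
tool_rot: [0.909, 0.274, -0.147, 0.276]
contact_force: [0.1, 0.0, -2.4]
finger_gap: 0.17
```

```bash
python3 - <<'E'
from h import *
from rig import viewer
st()
c=viewer.capture("wrist"); cv2.imwrite("pics/w8.png",c["color"]);np.savez("w8.npz",**c)
c=viewer.capture("scene");cv2.imwrite("pics/s8.png",cv2.resize(c["color"][50:300,100:420],None,fx=2.4,fy=2.4))
E
```

```text
t 16.82 p [ 0.4598 -0.1893  0.3196] x [ 0.807  0.417 -0.419] z [-0.116 -0.583 -0.804] j [-0.433  0.176  0.432  1.968  0.589  1.219  0.316] F [ 0.1  0.  -2.4] T [ 0.82  0.01 -0.03] gap 1.57
```

View pics/w8.png

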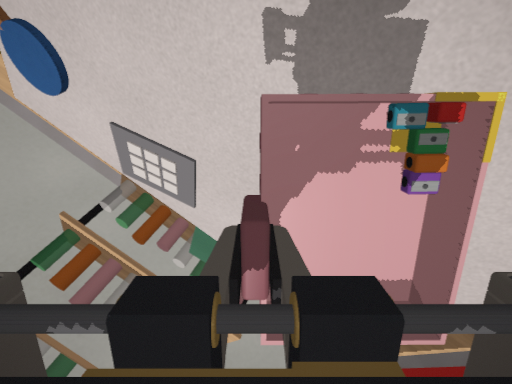

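View pics/s8.png

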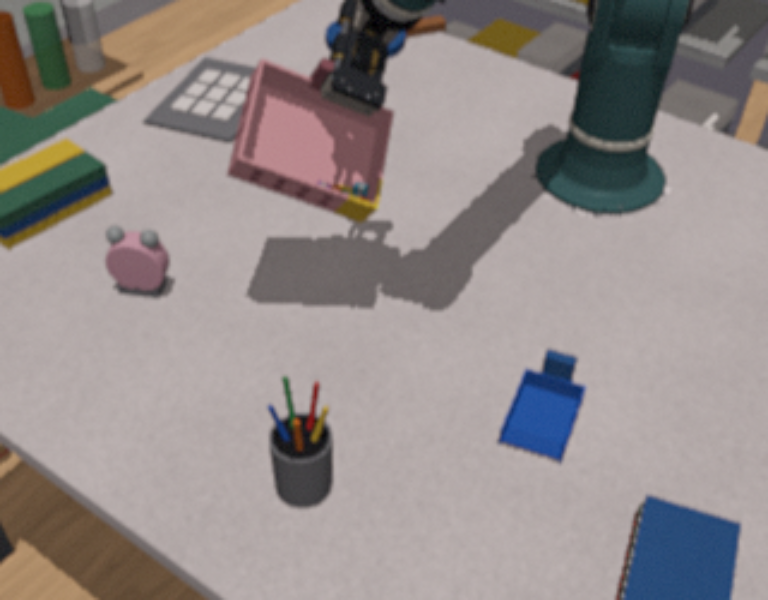

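```bash
cat >> h.py <<'E'
def blocks(c,s):
    "colour centroids in tote frame relative to tote_corner (mm), from held pose"
    q=R.from_quat(s["tool_rot"]); base=R.from_matrix(np.diag([1,-1,-1.]))
    O=q*base.inv(); org=np.array(s["tool_pos"])-O.apply([-.074,0,.068])
    W=cloud(c); T=O.inv().apply(W.reshape(-1,3)-org).reshape(W.shape)*1000
    H=hsv(c); ins=(abs(T[...,0])<68)&(abs(T[...,1])<88)&(T[...,2]>8)&(T[...,2]<45)
    for n,(a,b) in dict(orange=(8,17),green=(50,75),teal=(85,100),purple=(122,145),red=(173,181)).items():
        m=ins&(H[...,0]>=a)&(H[...,0]<=b)&(H[...,1]>150)&(H[...,2]>60)
        if n=="red": m|=ins&(H[...,0]<=4)&(H[...,1]>190)
        P=T[m]
        if len(P)>5: print(n,len(P),"top centre to corner dx,dy",(np.array([66,86])-(np.percentile(P,5,0)+np.percentile(P,95,0))[:2]/2).round(0),"ext",(np.percentile(P,97,0)-np.percentile(P,3,0)).round(0))
        else: print(n,len(P))
E
python3 - <<'E'
from h import *
from rig import ctrl
blocks(load("w8.npz"),ctrl.state())
c=load("w8.npz");cv2.imwrite("pics/w8z.png",cv2.resize(c["color"][80:210,370:512],None,fx=4,fy=4))
E
```

```text
orange 676 top centre to corner dx,dy [13. 38.] ext [22. 12. 10.]
green 397 top centre to corner dx,dy [13. 23.] ext [22. 16.  4.]
teal 449 top centre to corner dx,dy [31.  6.] ext [22. 16.  7.]
purple 1
red 574 top centre to corner dx,dy [10.  3.] ext [17. 10. 11.]
```

View pics/w8z.png

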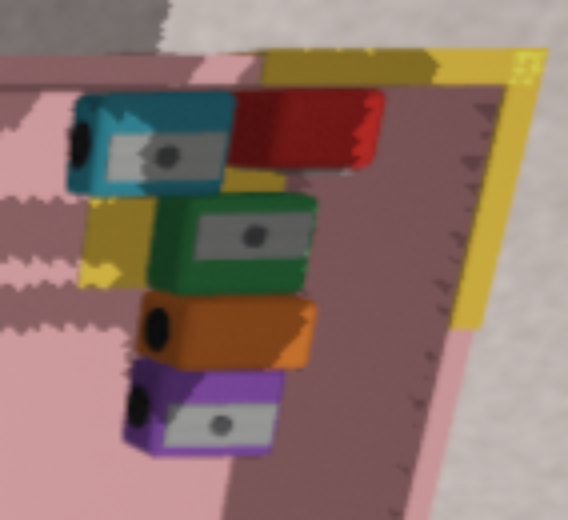

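Request:
carry_out(travel=[[0,0,0],[0,0,0],[0,0,0],[0,0,0],[0,0,0],[0,0,0],[0,0,0],[0,0,0],[0,0,0],[0,0,0]], turn=[[-0.03,0,0],[-0.07,0,0],[-0.11,0,0],[-0.14,0,0],[-0.15,0,0],[-0.15,0,0],[-0.15,0,0],[-0.15,0,0],[-0.15,0,0],[-0.15,0,0]], jaw=[1,1,1,1,1,1,1,1,1,1])

```text
time_s: 17.75
tool_pos: [0.4598, -0.1907, 0.3205]
tool_rot: [0.887, 0.283, -0.126, 0.344]
contact_force: [-0.3, -0.5, -2.7]
finger_gap: 0.166
```

```bash
python3 - <<'E'
from h import *
from rig import viewer,ctrl
st()
c=viewer.capture("wrist"); cv2.imwrite("pics/w9.png",c["color"]);blocks(c,ctrl.state())
for u,v in((421,181),(427,163)): 
  pass
c2=viewer.capture("scene");cv2.imwrite("pics/s9.png",cv2.resize(c2["color"][50:300,100:420],None,fx=2.4,fy=2.4))
E
```

```text
t 17.75 p [ 0.4598 -0.1907  0.3205] x [ 0.809  0.415 -0.417] z [-0.029 -0.68  -0.732] j [-0.49   0.152  0.415  2.049  0.749  1.182  0.163] F [-0.3 -0.5 -2.7] T [ 0.99  0.13 -0.  ] gap 1.52
orange 699 top centre to corner dx,dy [14. 40.] ext [22. 12. 12.]
green 499 top centre to corner dx,dy [14. 24.] ext [22. 17.  9.]
teal 510 top centre to corner dx,dy [32.  7.] ext [22. 16.  7.]
purple 0
red 657 top centre to corner dx,dy [11.  4.] ext [16. 11. 11.]
```

View pics/w9.png

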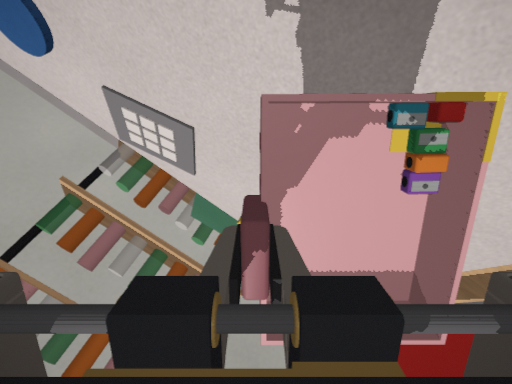

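View pics/s9.png

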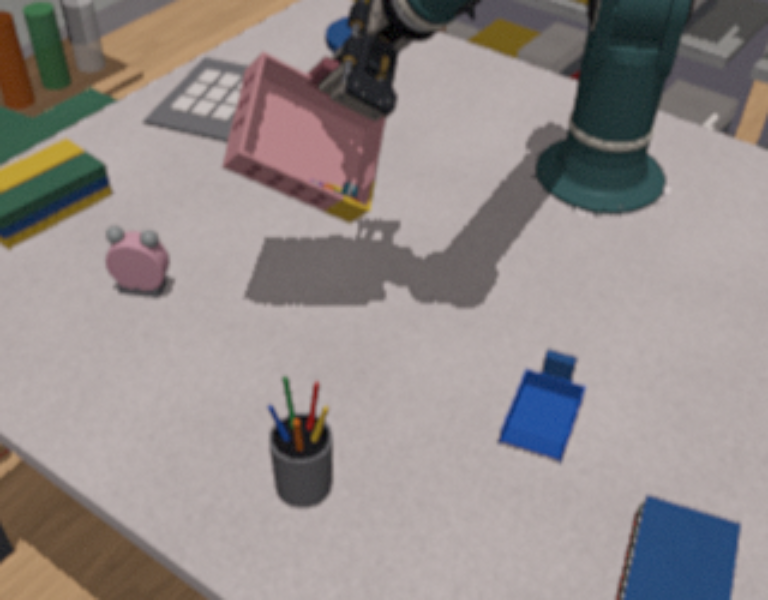

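```bash
python3 - <<'E'
from h import *
from rig import viewer,ctrl
c=viewer.capture("scene");a=load("scene0.npz")
d=np.abs(c["color"].astype(int)-a["color"]).max(2)
for n,(u0,u1,v0,v1) in dict(clock=(138,175,140,178),cup=(205,245,203,262),notes=(352,412,255,325)).items(): print(n,(d[v0:v1,u0:u1]>40).sum())
st(); print(np.abs(ctrl.state()["joint_velocities"]).max())
ctrl.sign_off()
E
```

```text
clock 0
cup 0
notes 0
t 17.9 p [ 0.4598 -0.1905  0.3204] x [ 0.808  0.415 -0.418] z [-0.029 -0.681 -0.732] j [-0.49   0.152  0.415  2.05   0.75   1.182  0.163] F [ 0.8 -0.1 -2.3] T [ 0.98  0.12 -0.02] gap 1.56
0.0029554273865395955
the job is handed in; nothing more can be done
```

I handed the job in at 17.9 s. The three sharpeners went from the scoop into the tote, and the empty scoop is back on the counter where it started. The arm is holding the tote still in the air, about 0.32 m up at the grip and tilted about 43° toward the yellow corner.

- **Sharpeners:** in the last pictures all five are packed together in the yellow corner. Red is in the corner itself, with teal beside it along one wall and green, orange and purple in a row along the other. Purple is the farthest, about 6 cm from the corner. I estimated that by eye from the picture, because my colour check could not pick purple out. A little extra tilt afterwards did not tighten the row.
- **Bystanders:** comparing the first and last pictures showed no change in the clock, pencil cup or notebooks.
- **Arm and grip:** the joints were practically still (0.003 rad/s or less) with the tab firmly gripped. I saw no unusual forces, although I only had the readings from the end of each move.

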